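# Unfold a vacuum valve's crank grip and open the valve

### The arm

A 7-joint arm with a two-finger parallel gripper is mounted at the origin on the work surface. World frame = base frame: x ahead of the robot, y to its left, z up, the work surface at z = 0. Lengths are in mm, angles in rad, forces in N, time in s.
With the tool pointing down it reaches from about 400 to 875 mm from the base axis. Payload 4.4 kg.
Tool frame: the origin (TCP) lies midway between the tips of the shut fingers; the grasp point (between the pads) lies 19 mm behind it (ctrl.grip_point_offset is the distance from the TCP to the grasp point, in mm); z points along the fingers, y is the direction in which the jaws open and shut (so a half turn about z gives the same grasp; the last joint's range is limited). The gripper opens to 85 mm and grips with 20 to 120 N. Pads are 22 mm wide; open, the fingers measure 114 mm over their backs; the gripper's body (76 mm by 85 mm) begins 54 mm behind the grasp point. The pads swing forward as they close: fully open they stand 13 mm farther back than shut.
Start: joints at [-1.292, 0.628, 0.038, 1.517, -0.027, 0.996, -0.02], TCP at [219.682, 611.766, 231.313] pointing down, gripper open.
Joint ranges: [-3.06, 3.06], [-0.37, 2.12], [-1.25, 1.32], [0.18, 2.47], [-1.1, 4.24], [0.23, 1.98], [-2.94, 2.94]. Speed limits (rad/s): [2.57, 2.57, 3.14, 3.14, 3.14, 3.14, 3.14].

### API

Orientations are given as [roll, pitch, yaw] about the fixed x, y, z axes, in that order (R = Rz(yaw) Ry(pitch) Rx(roll)).
In Python, from cell import ctrl, imaging, models gives the robot as it stands. The module is installed in compiled form; this text tells all that it offers.
- The arm moves only by the tool drive_tool, never from a script. Its argument "deltas" is text: rows parted by semicolons, each of 5 numbers parted by spaces: the shift along the tool's x, y, z in m, then the turn about the tool's z in degrees, then the finger opening in m, from 0 to 0.0854. A call has 1 to 12 rows; each row is the pose to reach, as a shift and turn from the pose commanded when the call began, along the tool's axes at that moment; what a row does not reach only later rows make up. A row lasts 1/8 s, in which the tool goes at most 62.5 mm and 10.7 degrees, less where a joint would pass 70% of its speed; a pose out of reach is approached as far as the arm can. A call with a gripper value outside its range is refused whole. The fingers move at their own pace and stop on an object; the grip force is fixed at half the most. Time passes only in rows, so rows that repeat a pose let the fingers close. It gives the time, the measured TCP pose, the force and the opening at its end, in the units of the state.
- ctrl.read_state(): the state, without advancing time (a new reading comes with each control period).
- imaging.get_image(name): name is "scene" or "top"; returns a dict with "color" (400x640x3 uint8, red, green, blue), "range_z" (400x640 float32, mm along the optical axis (not along the pixel's ray), 0 where there is no reading), "vfov" (degrees; the focal length in pixels is half the picture's height over the tangent of half this angle, whatever the lens; pixels are square), "cx", "cy" (the principal point, pixels), "extrinsics" (4x4, takes a point from camera to world coordinates). Camera axes: x right, y down, z forward; pixel columns grow to the right and rows downward; lengths in mm; the calibration is good to about 2 mm. A picture is of the moment at which its call begins.
- ctrl.finish_job(): hands the job in, once; it reports no verdict.
Trained networks look in a picture, given as the dict that the camera call returned (one of the last four; its "shot" number tells which), for a name from the list of things; names that differ only in an ending like _2 or _b are one class to them, and where a whole thing is asked for, a point or a joint stands for the part that bears it (a point fixed in the world has none). Each returns a list of dicts, best first, with "score" (0 to 1); they miss things now and then, are a little off and sometimes report something else, mostly with a low value. They report only what shows in the picture. A call takes as long as a camera call.
- models.spot_in(picture, thing): "point" ([column, row] in pixels, amid what is visible of it).
- models.landmark_of(picture, thing): "point" ([column, row] in pixels: a listed point, or the origin of a listed thing).
The state is a dict: "clock": time; "qpos": joint angles; "qd": joint speeds; "tau": joint torques, N m; "eef_pos": TCP position; "tool_rot": TCP orientation; "force": force on the tool from outside, world axes, zero at the start; "torque": the same for the moment, N m; "width": finger opening in mm.
Only numpy, scipy, OpenCV 4.12 (cv2) and the standard library are available. Lean on these libraries where they do the work, as an engineer would, in place of code of your own. Each camera call takes 0.05 s, during which the arm holds its last target.

### The job

Open the round bolted-flange valve on the optical table. First fold the ball-ended grip of its crank up from where it lies along the arm until it stands fully upright, then crank the arm counter-clockwise (seen from above) all the way to its stop, and let go with the grip still upright. Leave the crank of the square valve as it is.

Things in the scene. Friction and masses are not known exactly. Their poses are not given: they have to be found in the camera images.
- round_valve: the valve to open, bolted down: steel drum 132 mm across, twelve bolt heads round its top, pipe stub on one side. Origin: centre of its underside, on the table. Flat top 75 mm up. A vertical spindle (20 mm) in its centre carries a flat crank arm, 14 mm wide, its top 103 mm above the table.
- round_crank_pivot (a point): fold pivot of the grip, in a 22 mm wide fork at the outer end of the round valve's crank arm: 75 mm from the spindle axis, 115 mm above the table. x points outwards along the arm, y is the fold axis, z up; turns with the crank.
- round_grip (a joint): fold angle of the grip, a 12 mm steel rod with a black 26 mm ball that swivels freely on its end, centred 55 mm from the pivot. 0: lying on the arm, ball 20 mm from the spindle axis, free space beside it and 40 mm down to the valve's top. 1.571: fully upright, ball 55 mm straight above the pivot (end stop). Swings up and outwards; stays where left; about 1.3 N at the ball moves it.
- round_crank (a joint): turn of the round valve's crank: 0 shut, grows counter-clockwise seen from above, 1.3 at its stop (valve open; a 12 mm high post on the valve meets a tab under the arm there). Stiff: about 4 N at the grip turns it, and it stays where it is left.
- square_grip_ball (a point): centre of the ball of the other valve's grip, folded on its arm. That valve is a square aluminium block of 104 mm, 75 mm high, with exactly the same crank and grip; it is not to be moved.

How it is judged (in metres and radians):
On the way, in this order (a step that is already met when the one before it is completed fails the run):
1. the grip of the round valve is unfolded upright (over 80 degrees) before the arm is cranked (crank still below 0.7 rad) (value of joint round_grip above 1.396 rad and value of joint round_crank below 0.7 rad), for 0.1 s.
2. the crank is turned to its stop (within 10 degrees) with the grip upright (value of joint round_crank above 1.125 rad and value of joint round_grip above 1.396 rad), for 0.2 s.
At the end, for the whole second after the job is handed in: The round valve's crank is at its stop (within 10 degrees), its grip stands upright (within 10 degrees), and the ball of the square valve's grip is within 10 mm of where it was (all of step 2 and distance of square_grip_ball from where it was at the start of the episode below 0.01 m); the robot touches nothing.
It fails at once if the square valve's crank or grip is moved (its ball by more than 10 mm) (distance of square_grip_ball from where it was at the start of the episode above 0.01 m).
It also fails if it takes over 38 s, if anything falls off the work surface, if the arm or the gripper's body presses on something with over 40 N, if the wrist force passes 120 N, or if a joint passes its speed limit or range.

## Working session

There is one attempt and no reset: what is moved stays moved. The work goes in short steps, Python scripts to look and compute and a tool call to move; the robot and the scene stay as the last step left them, time stands still between calls to the robot, and variables do not carry over. Pictures are saved under pics/ and viewed, and the job is handed in when it is done.

Besides the shell and the picture viewer there is one more tool, called after "Emit:" by a JSON object that holds its "method" and its "body", one argument or row to a line. drive_tool: Moves the arm, as the interface text tells. Its arguments: {"type":"object","properties":{"deltas":{"type":"string"}},"required":["deltas"]}

```bash
mkdir -p pics; cat > h.py <<'E'
import numpy as np, cv2
from cell import ctrl, imaging, models
def px2w(im,u,v,z=None,zw=None):
    f=200/np.tan(np.radians(im['vfov'])/2); E=np.array(im['extrinsics'])
    d=np.array([(u-im['cx'])/f,(v-im['cy'])/f,1.])
    if zw is not None:
        dw=E[:3,:3]@d; t=(zw-E[2,3])/dw[2]; return E[:3,3]+t*dw
    if z is None: z=im['range_z'][int(round(v)),int(round(u))]
    return (E@np.append(d*z,1))[:3]
def w2px(im,p):
    f=200/np.tan(np.radians(im['vfov'])/2); E=np.linalg.inv(np.array(im['extrinsics']))
    c=E[:3,:3]@np.array(p)+E[:3,3]; return c[0]/c[2]*f+im['cx'],c[1]/c[2]*f+im['cy']
E
python3 - <<'E'
from h import *
np.set_printoptions(precision=1,suppress=True)
for n in ['scene','top']:
    im=imaging.get_image(n); cv2.imwrite(f'pics/{n}0.png',im['color'][:,:,::-1])
    print(n,im['vfov'],im['cx'],im['cy'],np.array(im['extrinsics']).round(2).tolist())
    for t in ['round_valve','round_crank_pivot','round_grip','square_grip_ball']:
        for fn in (models.spot_in,models.landmark_of):
            try:
                for r in fn(im,t)[:2]: print(t,fn.__name__,r, px2w(im,*r['point']))
            except Exception as e: print(t,fn.__name__,repr(e))
s=ctrl.read_state();print(s, ctrl.grip_point_offset)
E
```

```text
scene 43.33959755424236 322.1229372139531 202.95139633190854 [[-0.08, 0.64, -0.76, 1268.8], [1.0, 0.03, -0.07, 95.08], [-0.02, -0.76, -0.65, 676.0], [0.0, 0.0, 0.0, 1.0]]
round_valve call {'point': [396.9, 227.8], 'score': 0.55} [619.9 164.7  74.6]
round_crank_pivot call {'point': [399.9, 185.9], 'score': 0.85} [567.5 167.9 126.4]
round_crank_pivot call {'point': [406.5, 170.2], 'score': 0.8} [514.8 182.4 122.2]
round_grip call {'point': [398.8, 181.1], 'score': 0.48} [559.8 165.9 131. ]
round_grip call ValueError('it knows: round_crank_pivot, round_valve, square_grip_ball')
square_grip_ball call {'point': [221.4, 181.3], 'score': 0.7} [ 582.5 -145.8  135.8]
square_grip_ball call {'point': [219.6, 186.4], 'score': 0.61} [ 596.  -146.   134.9]
top 44.91861429325587 315.0809100929243 203.15738156280966 [[-0.09, -0.97, 0.24, 376.32], [-1.0, 0.09, -0.02, 32.38], [-0.0, -0.24, -0.97, 902.82], [0.0, 0.0, 0.0, 1.0]]
round_valve call {'point': [235.6, 212.6], 'score': 0.86} [569.5 149.9 102.6]
round_valve call {'point': [242.0, 222.2], 'score': 0.75} [557.9 143.7  75.4]
round_crank_pivot cal
[... 170 characters left out ...]
': [222.1, 229.6], 'score': 0.83} [537.9 170.3 124.2]
round_grip call ValueError('it knows: round_crank_pivot, round_valve, square_grip_ball')
square_grip_ball call {'point': [416.7, 189.2], 'score': 0.73} [ 574.9 -155.6  128.1]
square_grip_ball call {'point': [412.3, 182.6], 'score': 0.78} [ 584.1 -147.5  138.4]
{'clock': 0.8, 'qpos': array([-1.3,  0.6,  0. ,  1.5, -0. ,  1. , -0. ]), 'qd': array([-0., -0.,  0.,  0.,  0., -0., -0.]), 'tau': array([ -0. , -56.3,   1.2, -19.4,   0. ,   0. ,  -0. ]), 'eef_pos': array([219.7, 611.8, 231.4]), 'tool_rot': array([ 3.1, -0. ,  2.8]), 'force': array([-0.1,  0.5,  0.2]), 'torque': array([ 0., -0., -0.]), 'width': 85.52117713834718} 18.700000000000003
```

```bash
python3 - <<'E'
import cv2
a=cv2.imread('pics/scene0.png');b=cv2.imread('pics/top0.png')
cv2.imwrite('pics/s_c.png',cv2.resize(a[110:300,150:500],None,fx=2.2,fy=2.2,interpolation=2))
cv2.imwrite('pics/t_c.png',cv2.resize(b[110:310,150:490],None,fx=2.3,fy=2.3,interpolation=2))
E
```

```text
(no output)
```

View pics/s_c.png

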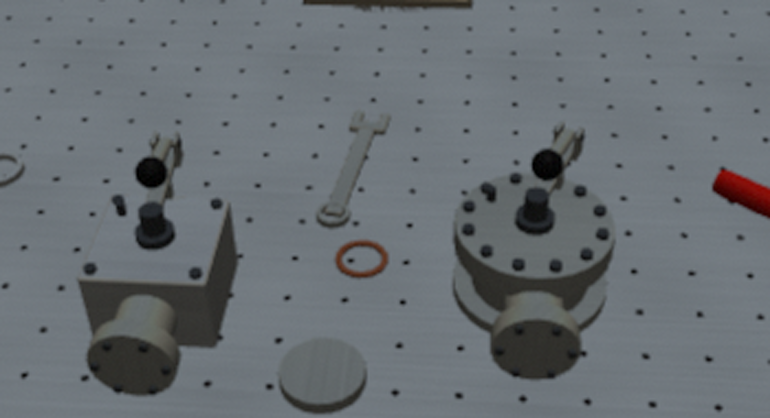

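View pics/t_c.png

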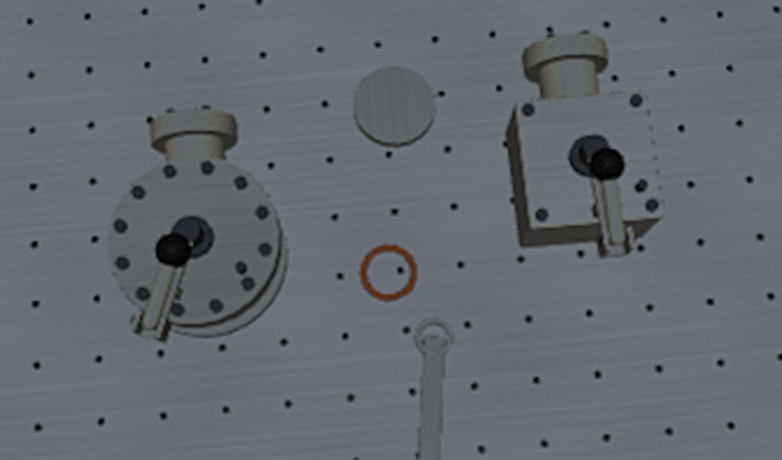

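View pics/scene0.png

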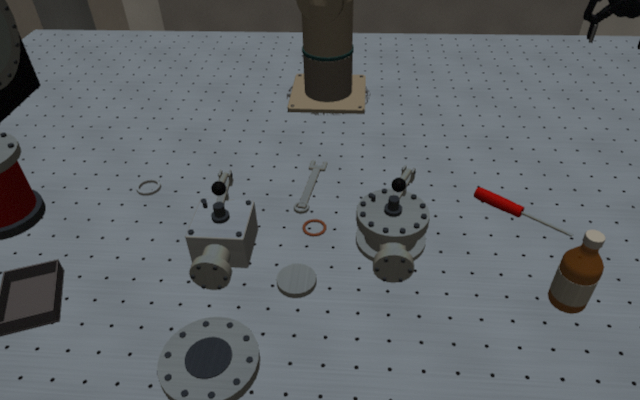

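```bash
python3 - <<'E'
from h import *
from scipy.optimize import least_squares
np.set_printoptions(precision=1,suppress=True)
for n in ['top','scene']:
    im=imaging.get_image(n)
    v,u=np.mgrid[0:400,0:640]; f=200/np.tan(np.radians(im['vfov'])/2); E=np.array(im['extrinsics']); z=im['range_z']
    P=np.stack([(u-im['cx'])/f*z,(v-im['cy'])/f*z,z],-1)@E[:3,:3].T+E[:3,3]
    m=(abs(P[...,0]-570)<120)&(abs(P[...,1]-150)<100)&(z>0)
    Q=P[m]; C=im['color'][m].astype(int)
    T=Q[abs(Q[:,2]-75)<3]
    hull=cv2.convexHull(T[:,:2].astype(np.float32))[:,0]
    r=least_squares(lambda p:np.hypot(hull[:,0]-p[0],hull[:,1]-p[1])-p[2],[570,150,66],loss='soft_l1')
    print(n,'drum',r.x, np.median(T[:,2]), len(T))
    blk=(C.sum(1)<60)&(Q[:,2]>112)
    B=Q[blk]; print('black',len(B),B.mean(0) if len(B) else '',B.min(0),B.max(0))
    near=Q[(Q[:,2]>112)&(C.sum(1)<80)]
    if len(B)>5:
        c0=B[B[:,2].argmax()]
        S=B[np.linalg.norm(B-c0,axis=1)<22]
        r=least_squares(lambda p:np.linalg.norm(S-p,axis=1)-13,c0-[0,0,13],loss='soft_l1',f_scale=1.)
        print('ball',r.x,len(S),abs(r.fun).mean())
    H=Q[(Q[:,2]>95)&(C.sum(1)>120)]; CC=C[(Q[:,2]>95)&(C.sum(1)>120)]
    print('arm pts',len(H),H.min(0),H.max(0))
    fk=H[(np.hypot(H[:,0]-565,H[:,1]-148)>40)]
    mu=fk[:,:2].mean(0);w,V=np.linalg.eigh(np.cov(fk[:,:2].T));print(mu,V[:,1],np.degrees(np.arctan2(V[1,1],V[0,1])))
    M=((P[...,2]>60)&m)
    hm=np.where(m,np.clip(P[...,2]*1.8,0,255),0).astype(np.uint8)
    ys,xs=np.where(M); y0,y1,x0,x1=ys.min()-8,ys.max()+8,xs.min()-8,xs.max()+8
    print(x0,y0)
    a=cv2.resize(im['color'][y0:y1,x0:x1,::-1],None,fx=5,fy=5,interpolation=2)
    b=cv2.cvtColor(cv2.resize(hm[y0:y1,x0:x1],None,fx=5,fy=5,interpolation=0),8)
    o=np.hstack([np.clip(a.astype(int)*2,0,255).astype(np.uint8),b]); s=min(1,800/o.shape[1],600/o.shape[0]);print(s*5);cv2.imwrite(f'pics/{n}1.png',cv2.resize(o,None,fx=s,fy=s))
E
```

```text
top drum [574.8 156.7  65.6] 75.49017836400805 3168
black 159 [554.2 163.6 130.4] [498.9 152.7 117.3] [566.2 192.8 136.8]
ball [556.1 164.5 121.3] 157 0.8352786853446597
arm pts 451 [493.7 149.8  95.4] [581.6 197.7 128.5]
[513.5 180.4] [-0.9  0.5] 152.80178291226864
189 148
4.395604395604396
scene drum [575.3 158.9  65.7] 75.12350873629447 2196
black 132 [563.7 165.2 125.9] [554.9 154.4 113.2] [570.  175.8 134.5]
ball [555.5 166.8 120.9] 130 0.9829214671110679
arm pts 316 [495.3 150.1  95.3] [582.6 199.2 134.9]
[515.6 186.2] [-0.9  0.4] 158.59085233265765
349 157
4.545454545454545
```

```bash
ls pics
```

```text
s_c.png
scene0.png
scene1.png
t_c.png
top0.png
top1.png
```

View pics/top1.png

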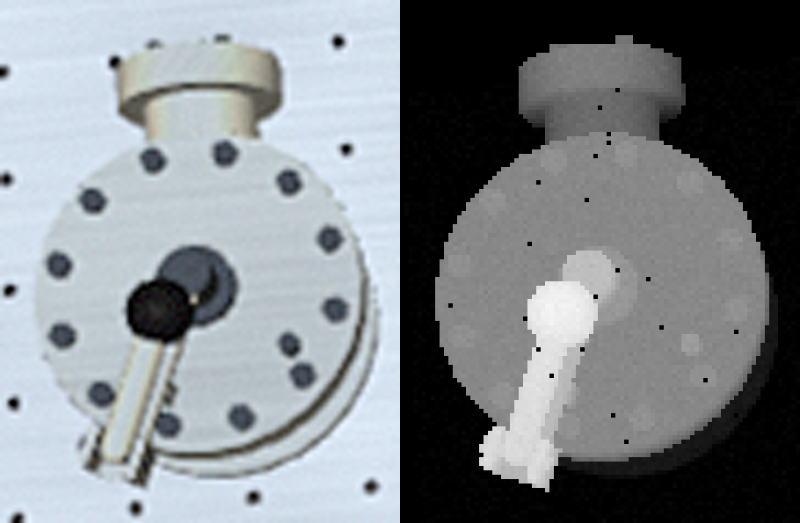

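View pics/scene1.png

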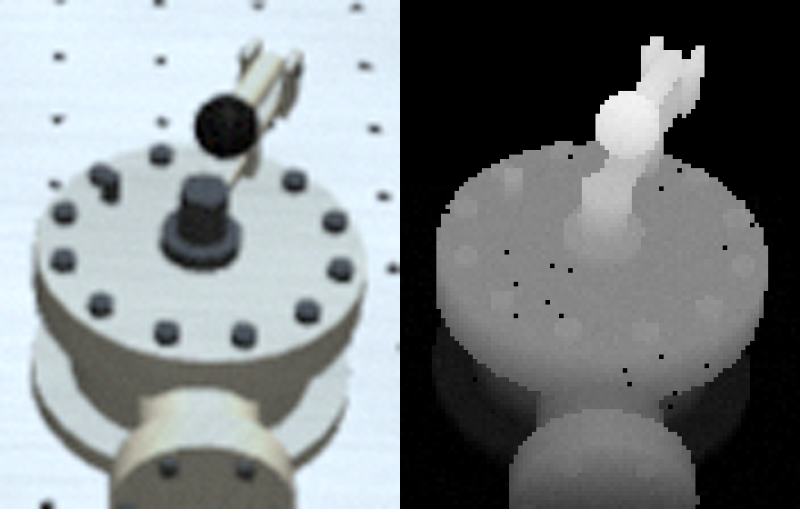

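```bash
cat >> h.py <<'E'
from scipy.spatial.transform import Rotation as Ro
def delta(target,yawdeg):
    s=ctrl.read_state(); R=Ro.from_euler('xyz',s['tool_rot']).as_matrix()
    d=R.T@(np.array(target)-s['eef_pos'])
    t=-(yawdeg-np.degrees(s['tool_rot'][2])); t=(t+180)%360-180
    return d/1000,t
E
python3 - <<'E'
from h import *
s=ctrl.read_state();print(s['clock'],s['tool_rot'],np.degrees(s['tool_rot'][2]))
print(delta([556,165.5,200],157.5)); print(delta([556,165.5,100],157.5))
E
```

```text
0.9 [ 3.14151175e+00 -2.62447659e-05  2.79676174e+00] 160.2426439558786
(array([-0.46735408, -0.30633542,  0.03129986]), np.float64(2.7426439558786058))
(array([-0.46735671, -0.30634351,  0.13129986]), np.float64(2.7426439558786058))
```

Emit:
{"method": "drive_tool", "body": {
  "deltas": "-0.03 -0.02 0 0 0.085; -0.08 -0.05 0 1 0.085; -0.13 -0.085 0 2 0.085; -0.18 -0.118 0 2.7 0.085; -0.23 -0.15 0 2.7 0.085; -0.28 -0.183 0 2.7 0.085; -0.33 -0.216 0 2.7 0.085; -0.38 -0.249 0 2.7 0.085; -0.42 -0.275 0 2.7 0.085; -0.45 -0.295 0 2.7 0.085; -0.467 -0.306 0.01 2.7 0.085; -0.467 -0.306 0.031 2.7 0.085"
}}

```text
clock: 2.4
eef_pos: [557.1, 164.7, 200.1]
tool_rot: [3.141, 0.002, 2.747]
force: [-0.9, 0.2, -0.2]
width: 85.1
```

Emit:
{"method": "drive_tool", "body": {
  "deltas": "0 0 0.02 0 0.085; 0 0.001 0.05 0 0.085; 0.001 0.001 0.08 0 0.085; 0.001 0.001 0.1 0 0.085; 0.001 0.001 0.1 0 0.085; 0.001 0.001 0.1 0 0.085"
}}

```text
clock: 3.15
eef_pos: [555.4, 167.9, 100.7]
tool_rot: [3.141, 0.0, 2.75]
force: [0.8, -0.1, -0.2]
width: 85.0
```

```bash
python3 - <<'E'
from h import *
s=ctrl.read_state();print(s['eef_pos'],s['force'],s['qpos'].round(2))
im=imaging.get_image('scene'); cv2.imwrite('pics/s2.png',cv2.resize(np.clip(im['color'][110:260,300:500,::-1].astype(int)*2,0,255).astype(np.uint8),None,fx=4,fy=4,interpolation=2))
E
```

```text
[555.3896411  167.92915263 100.70960653] [ 0.82161279 -0.08925755 -0.20877591] [-0.37  0.7   0.05  1.83 -0.06  0.61  0.89]
```

View pics/s2.png

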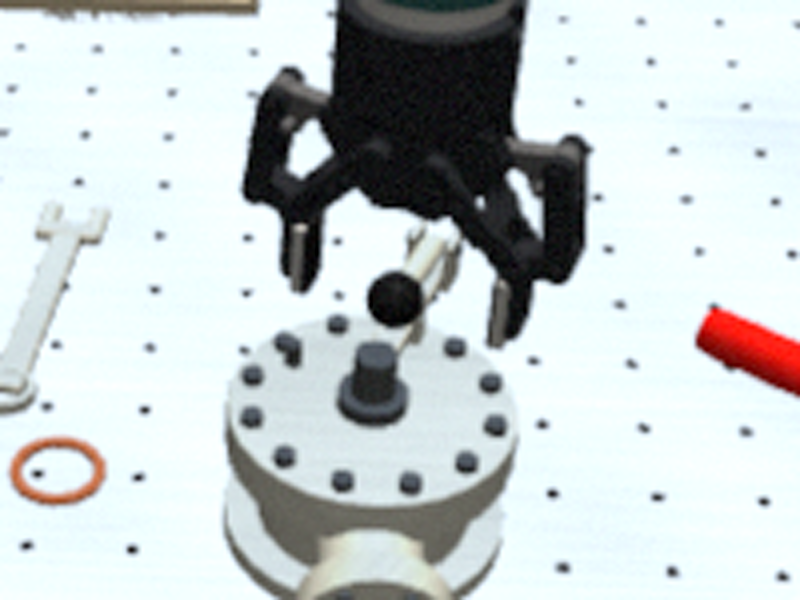

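Emit:
{"method": "drive_tool", "body": {
  "deltas": "0 -0.001 0 0 0.05; 0 -0.001 0 0 0.03; 0 -0.001 0 0 0.015; 0 -0.001 0 0 0.015; 0 -0.001 0 0 0.015; 0 -0.001 0 0 0.015; 0 -0.001 0 0 0.015; 0 -0.001 0 0 0.015"
}}

```text
clock: 4.2
eef_pos: [554.8, 165.9, 100.3]
tool_rot: [-3.141, 0.0, 2.749]
force: [-0.3, -2.7, 1.3]
width: 23.0
```

```bash
python3 - <<'E'
from h import *
s=ctrl.read_state();print(s['eef_pos'],s['force'],s['torque'],s['width'],s['tool_rot'])
im=imaging.get_image('scene'); cv2.imwrite('pics/s3.png',cv2.resize(np.clip(im['color'][110:260,300:500,::-1].astype(int)*2,0,255).astype(np.uint8),None,fx=4,fy=4,interpolation=2))
E
```

```text
[554.83682029 165.90895962 100.25426285] [-0.32333345 -2.68985758  1.25344593] [-0.47646138  0.0143551  -0.01159024] 22.992987727342413 [-3.14114319e+00  6.06204702e-05  2.74940023e+00]
```

View pics/s3.png

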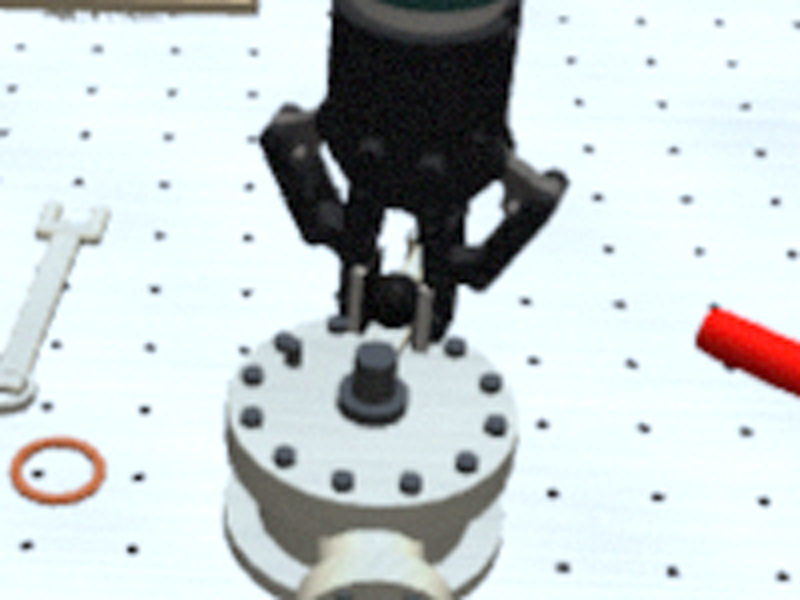

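Emit:
{"method": "drive_tool", "body": {
  "deltas": "0.0005 -0.001 -0.004 0 0.015; 0.0014 -0.001 -0.0076 0 0.015; 0.0025 -0.001 -0.0115 0 0.015; 0.004 -0.001 -0.0154 0 0.015; 0.0065 -0.001 -0.0204 0 0.015; 0.0093 -0.001 -0.0251 0 0.015; 0.0128 -0.001 -0.0295 0 0.015; 0.0164 -0.001 -0.0335 0 0.015; 0.0164 -0.001 -0.0335 0 0.015"
}}

```text
clock: 5.38
eef_pos: [539.3, 171.9, 134.5]
tool_rot: [3.141, 0.0, 2.75]
force: [1.6, -1.1, 4.6]
width: 22.7
```

```bash
python3 - <<'E'
from h import *
s=ctrl.read_state();R=Ro.from_euler('xyz',s['tool_rot']).as_matrix();print(s['eef_pos'],R.T@s['force'],s['torque'],s['width'])
im=imaging.get_image('scene'); cv2.imwrite('pics/s4.png',cv2.resize(np.clip(im['color'][110:260,300:500,::-1].astype(int)*2,0,255).astype(np.uint8),None,fx=4,fy=4,interpolation=2))
E
```

```text
[539.30160123 171.93274193 134.50166698] [-1.88850042 -0.42508648 -4.64690174] [-0.26784941 -0.34400227  0.05394443] 22.710307931081605
```

View pics/s4.png

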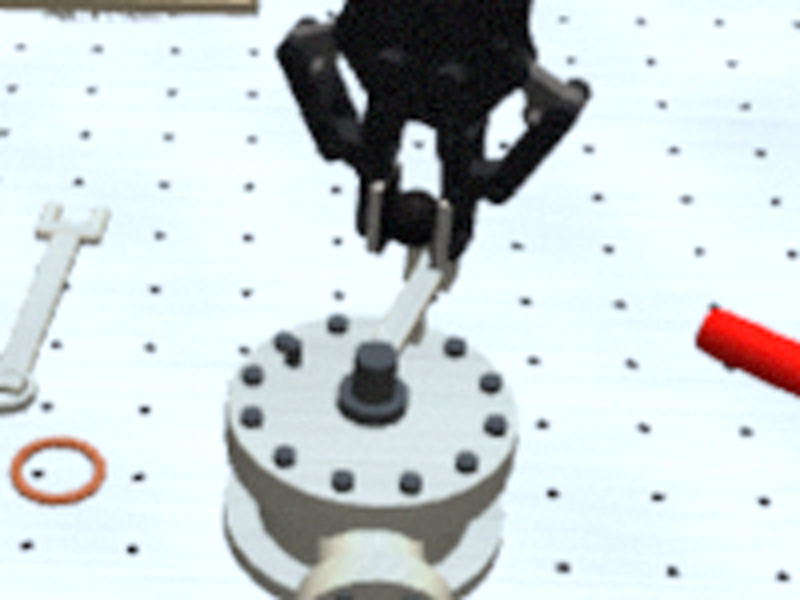

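Emit:
{"method": "drive_tool", "body": {
  "deltas": "0.0043 0 -0.004 0 0.015; 0.0086 0 -0.0078 0 0.015; 0.0135 0 -0.0108 0 0.015; 0.0184 0 -0.0133 0 0.015; 0.0236 0 -0.0153 0 0.015; 0.0289 0 -0.0165 0 0.015; 0.0335 0 -0.0173 0 0.015; 0.0375 0 -0.0175 0 0.015; 0.0385 0 -0.0175 0 0.015; 0.0385 0 -0.0175 0 0.015"
}}

```text
clock: 6.68
eef_pos: [503.8, 186.0, 150.6]
tool_rot: [-3.141, -0.0, 2.749]
force: [4.0, 0.7, -17.5]
width: 23.0
```

```bash
python3 - <<'E'
from h import *
s=ctrl.read_state();R=Ro.from_euler('xyz',s['tool_rot']).as_matrix();print(s['eef_pos'],R.T@s['force'],s['torque'],s['width'],s['tool_rot'],s['qpos'])
for n in ('scene','top'):
    im=imaging.get_image(n); c=im['color'][70:220,320:520] if n=='scene' else im['color'][150:300,140:340]
    cv2.imwrite(f'pics/{n}5.png',cv2.resize(np.clip(c[:,:,::-1].astype(int)*2,0,255).astype(np.uint8),None,fx=4,fy=4,interpolation=2))
E
```

```text
[503.77781182 185.95244946 150.63898506] [-3.39439821  2.19619529 17.53436171] [ 8.73502451e-02 -7.85219629e-01  1.50866678e-04] 23.0357821727733 [-3.14089699e+00 -1.07482420e-04  2.74926099e+00] [-0.448073    0.57850885  0.06260832  1.91531983 -0.05587453  0.64998303
  0.82735049]
```

View pics/scene5.png

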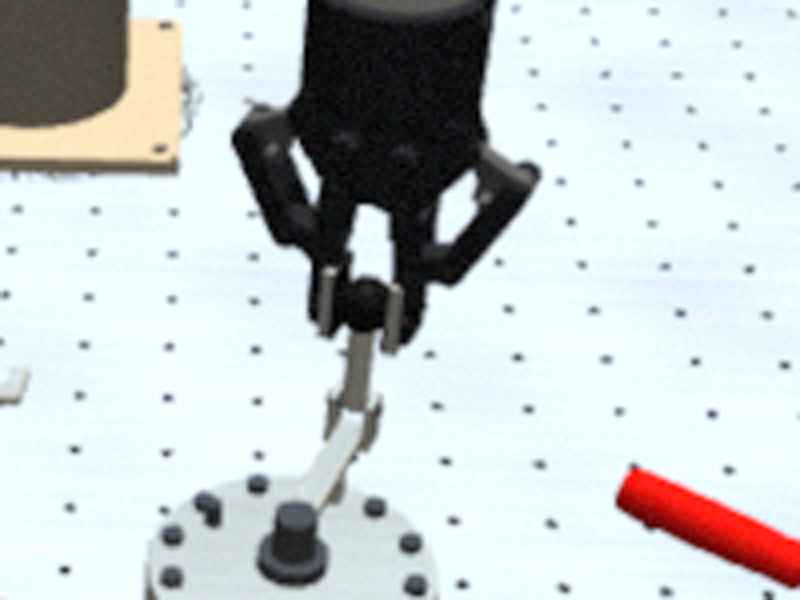

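View pics/top5.png

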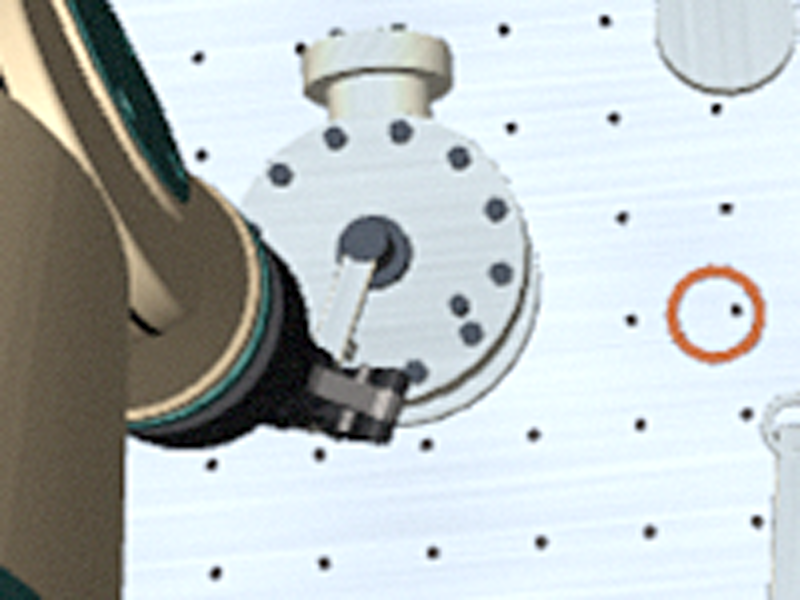

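Emit:
{"method": "drive_tool", "body": {
  "deltas": "0 0 0.0015 0 0.015; -0.0003 -0.0066 0.0015 -5 0.015; -0.0011 -0.0131 0.0015 -10 0.015; -0.0026 -0.0195 0.0015 -15 0.015; -0.0046 -0.0258 0.0015 -20 0.015; -0.0071 -0.0319 0.0015 -25 0.015; -0.0101 -0.0377 0.0015 -30 0.015; -0.0137 -0.0433 0.0015 -35 0.015; -0.0177 -0.0485 0.0015 -40 0.015; -0.0177 -0.0485 0.0015 -40 0.015"
}}

```text
clock: 8.02
eef_pos: [501.6, 135.3, 150.3]
tool_rot: [3.141, 0.001, -2.836]
force: [2.5, 3.7, -9.6]
width: 23.3
```

```bash
python3 - <<'E'
from h import *
s=ctrl.read_state();R=Ro.from_euler('xyz',s['tool_rot']).as_matrix();print(s['eef_pos'],R.T@s['force'],s['torque'],s['width'],np.degrees(s['tool_rot']),s['qpos'])
d=s['eef_pos'][:2]-[575,158];print(np.hypot(*d),np.degrees(np.arctan2(d[1],d[0])))
for n in ('scene','top'):
    im=imaging.get_image(n); c=im['color'][70:220,320:520] if n=='scene' else im['color'][150:300,140:340]
    cv2.imwrite(f'pics/{n}6.png',cv2.resize(np.clip(c[:,:,::-1].astype(int)*2,0,255).astype(np.uint8),None,fx=4,fy=4,interpolation=2))
E
```

```text
[501.63793878 135.32398456 150.33620983] [-3.49124268  2.7903378   9.6115298 ] [ 0.47889293 -0.25504334  0.00734668] 23.257382782804935 [ 1.79942390e+02  4.48043221e-02 -1.62504267e+02] [-0.21536652  0.5601706  -0.14891179  1.95876665  0.13235399  0.63101077
  1.42735276]
76.78667659608257 -162.8237618613817
```

View pics/scene6.png

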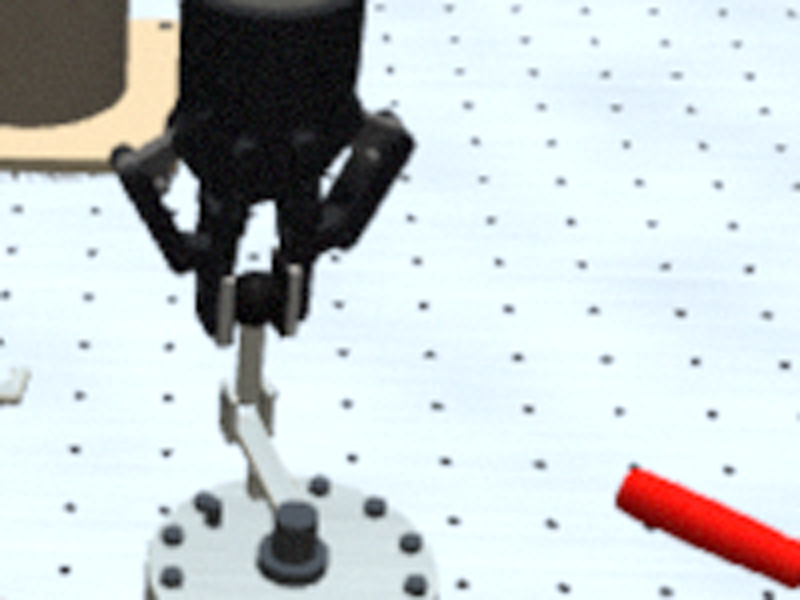

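View pics/top6.png

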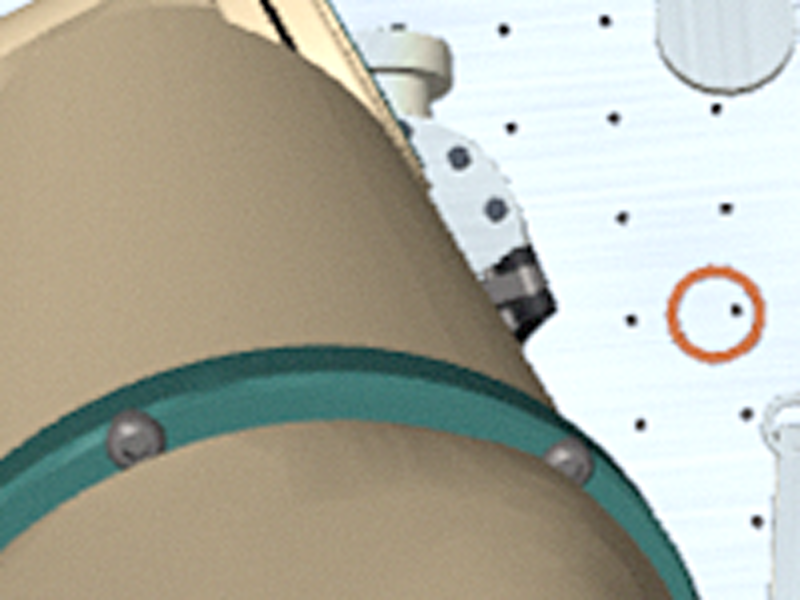

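Emit:
{"method": "drive_tool", "body": {
  "deltas": "-0.0003 -0.0066 0.001 -5 0.015; -0.0011 -0.0131 0.001 -10 0.015; -0.0026 -0.0195 0.001 -15 0.015; -0.0046 -0.0258 0.001 -20 0.015; -0.0071 -0.0319 0.001 -25 0.015; -0.0101 -0.0377 0.001 -30 0.015; -0.0125 -0.041 0.001 -33 0.015; -0.0125 -0.041 0.001 -33 0.015"
}}

```text
clock: 9.12
eef_pos: [517.9, 109.9, 149.7]
tool_rot: [3.126, 0.0, -2.252]
force: [-18.8, 22.4, 8.9]
width: 23.0
```

```bash
cat > m.py <<'E'
from h import *
s=ctrl.read_state();R=Ro.from_euler('xyz',s['tool_rot']).as_matrix();print(s['clock'],s['eef_pos'],R.T@s['force'],s['torque'],s['width'],np.degrees(s['tool_rot']),s['qpos'])
d=s['eef_pos'][:2]-[575,158];print(np.hypot(*d),np.degrees(np.arctan2(d[1],d[0]))%360)
E
python3 m.py
```

```text
9.125 [517.86813006 109.92507848 149.6847402 ] [-5.53891691 28.85401664 -8.49460568] [4.53663694 3.92211945 0.01764422] 22.99802691157966 [ 1.79121019e+02  9.07804975e-03 -1.29042762e+02] [-0.03131645  0.59148181 -0.3325838   1.92019647  0.27182876  0.68232742
  1.93509828]
74.66758762292076 220.07970287128862
```

```bash
python3 - <<'E'
from h import *
for n in ('scene','top'):
    im=imaging.get_image(n); c=im['color'][80:270,280:480] if n=='scene' else im['color'][150:300,180:380]
    cv2.imwrite(f'pics/{n}7.png',cv2.resize(np.clip(c[:,:,::-1].astype(int)*2,0,255).astype(np.uint8),None,fx=3.1,fy=3.1,interpolation=2))
E
```

```text
(no output)
```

View pics/scene7.png

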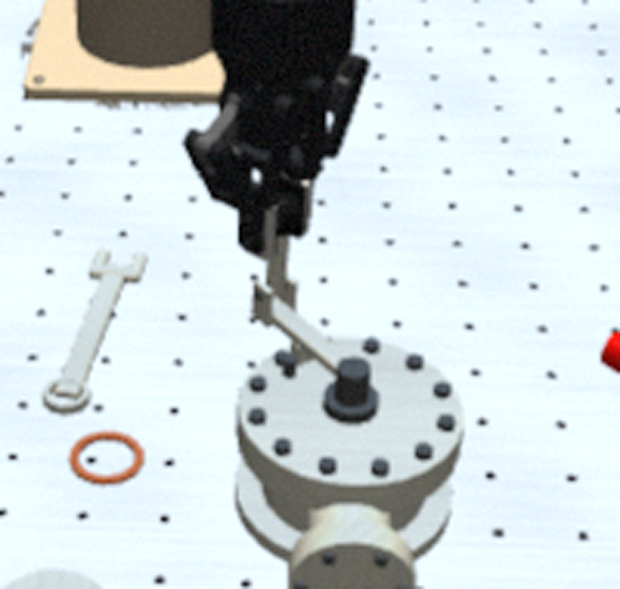

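View pics/top7.png

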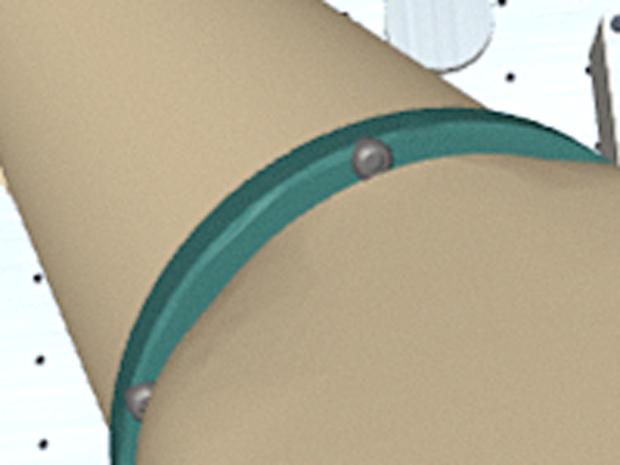

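Emit:
{"method": "drive_tool", "body": {
  "deltas": "-0.0005 0.004 -0.001 0 0.015; -0.001 0.008 -0.0015 0 0.015; -0.0015 0.011 -0.0015 0 0.015; -0.0015 0.011 -0.0015 0 0.015"
}}

```text
clock: 9.72
eef_pos: [515.6, 110.2, 150.3]
tool_rot: [3.138, -0.001, -2.258]
force: [-5.1, 7.4, -6.8]
width: 22.7
```

```bash
python3 m.py; python3 - <<'E'
from h import *
# post azimuth needs z: use ray with zw=87
im=imaging.get_image('top')
p=px2w(im,255,226,zw=87); print(p,np.degrees(np.arctan2(p[1]-158,p[0]-575))%360,np.hypot(p[1]-158,p[0]-575))
im=imaging.get_image('scene')
f=200/np.tan(np.radians(im['vfov'])/2); E=np.array(im['extrinsics']); z=im['range_z']
v,u=np.mgrid[0:400,0:640]
P=np.stack([(u-im['cx'])/f*z,(v-im['cy'])/f*z,z],-1)@E[:3,:3].T+E[:3,3]
m=(np.hypot(P[...,0]-575,P[...,1]-158)<95)&(z>0)
Q=P[m]; r=np.hypot(Q[:,0]-575,Q[:,1]-158); a=np.degrees(np.arctan2(Q[:,1]-158,Q[:,0]-575))%360
k=(Q[:,2]>97)&(Q[:,2]<106)&(r>18)
for r0 in range(15,90,10):
    kk=k&(r>=r0)&(r<r0+10)
    if kk.any(): print('arm r',r0,np.median(a[kk]),kk.sum())
k=(Q[:,2]>106)&(Q[:,2]<145)&(r>50)
for z0 in range(106,145,6):
    kk=k&(Q[:,2]>=z0)&(Q[:,2]<z0+6)
    if kk.any(): print('rod z',z0,np.median(a[kk]),np.median(r[kk]),kk.sum())
E
```

```text
9.725 [515.59419389 110.19871692 150.27239979] [-2.49971431  8.55639642  6.81599319] [1.45255211 0.82434662 0.03249666] 22.67691594535908 [ 1.79765799e+02 -7.32511717e-02 -1.29378264e+02] [-0.04594697  0.58427833 -0.32139169  1.93126099  0.27896975  0.67242552
  1.91646625]
76.24967188902284 218.82212953179294
[546.58940229 120.29189934  87.        ] 233.00435580274473 47.21295285794818
arm r 15 221.09600436394845 24
arm r 25 220.7709843975734 34
arm r 35 220.15714273499506 33
arm r 45 219.38626378781174 30
arm r 55 218.71111814966645 35
arm r 65 219.44418200195886 46
arm r 75 216.5169845157434 19
rod z 106 223.87163387237183 72.21204288955674 26
rod z 112 219.87011020243526 70.48929600162853 31
rod z 118 221.12519738001237 71.02531794260938 48
rod z 124 219.51813346957033 71.01816993159224 17
rod z 130 219.6195016639479 70.77529384190879 17
rod z 136 219.93034978490738 69.82466337343803 18
rod z 142 218.34329611384294 69.89120168427328 7
```

```bash
python3 - <<'E'
from h import *
im=imaging.get_image('scene'); c=im['color'][140:230,340:440]
cv2.imwrite('pics/s8.png',cv2.resize(np.clip(c[:,:,::-1].astype(int)*2.5,0,255).astype(np.uint8),None,fx=6.5,fy=6.5,interpolation=2))
for aa in (158,):
  pass
for p in ([546.6,120.3,75],[546.6,120.3,87],[575,158,103],[575+75*np.cos(np.radians(220)),158+75*np.sin(np.radians(220)),103],[575+75*np.cos(np.radians(233)),158+75*np.sin(np.radians(233)),103],[575+75*np.cos(np.radians(220)),158+75*np.sin(np.radians(220)),170]):
    u,v=w2px(im,p); print(p,((u-340)*6.5,(v-140)*6.5))
E
```

```text
[546.6, 120.3, 75] (np.float64(204.09938792492932), np.float64(389.0042147840207))
[546.6, 120.3, 87] (np.float64(205.95770655758471), np.float64(356.5153195354848))
[575, 158, 103] (np.float64(347.08881676005325), np.float64(381.53501338533187))
[np.float64(517.5466667660767), np.float64(109.79092927350956), 103] (np.float64(171.81768171941098), np.float64(248.2576620845328))
[np.float64(529.8638732635964), np.float64(98.10233674645303), 103] (np.float64(130.25136292704394), np.float64(273.2583997385285))
[np.float64(517.5466667660767), np.float64(109.79092927350956), 170] (np.float64(180.9925504600203), np.float64(53.86340628463195))
```

View pics/s8.png

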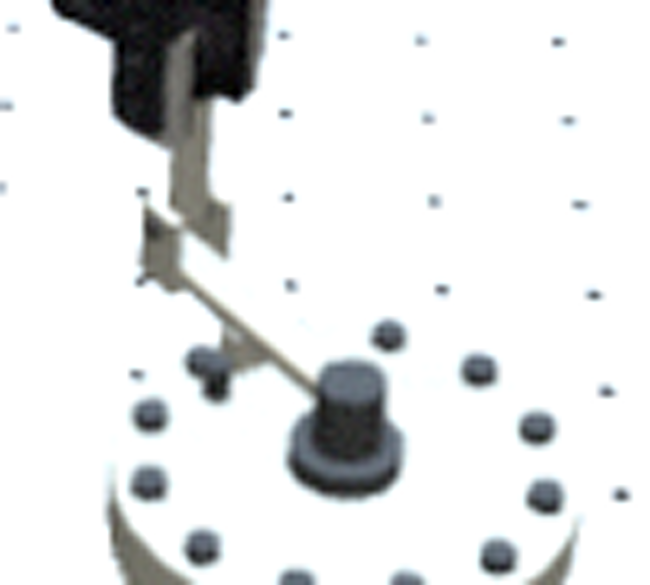

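Emit:
{"method": "drive_tool", "body": {
  "deltas": "0 0.002 0.001 0 0.02; 0 0.002 0.001 0 0.03; 0 0.002 0.001 0 0.04; 0 0.002 0.001 0 0.055; 0 0.002 0.001 0 0.07; 0 0.002 0.001 0 0.085; 0 0.002 0.001 0 0.085; 0 0.002 0.001 0 0.085; 0 0.002 0.001 0 0.085"
}}

```text
clock: 11.0
eef_pos: [516.7, 108.9, 149.3]
tool_rot: [3.142, -0.0, -2.259]
force: [0.1, 0.4, -0.7]
width: 85.0
```

```bash
python3 m.py; python3 - <<'E'
from h import *
im=imaging.get_image('scene'); c=im['color'][80:230,280:480]
cv2.imwrite('pics/s9.png',cv2.resize(np.clip(c[:,:,::-1].astype(int)*2,0,255).astype(np.uint8),None,fx=4,fy=4,interpolation=2))
E
```

```text
11.0 [516.72784063 108.8612152  149.28256548] [-0.37185613  0.17473191  0.71360509] [ 0.0297892  -0.00265213 -0.02703817] 84.98668868096422 [ 1.79996052e+02 -9.33964346e-04 -1.29456750e+02] [-0.0467779   0.58500295 -0.31811893  1.93317468  0.28303798  0.66655138
  1.91348212]
76.22509252242587 220.13971297815877
```

View pics/s9.png

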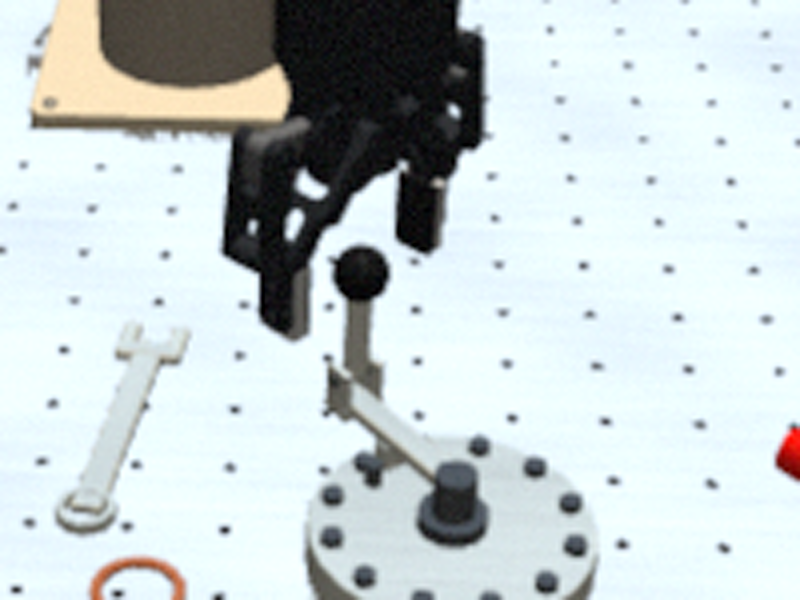

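Released; the ball at (360,272) stands free between the fingers. Retreat straight up, then away towards the start side so that the valve can be seen.

Emit:
{"method": "drive_tool", "body": {
  "deltas": "0 0 -0.02 0 0.085; 0 0 -0.05 0 0.085; 0 0 -0.09 0 0.085; 0 0 -0.12 0 0.085; 0 0.03 -0.13 0 0.085; 0 0.08 -0.13 0 0.085; 0 0.13 -0.13 0 0.085; 0 0.17 -0.13 0 0.085; 0 0.2 -0.13 0 0.085; 0 0.2 -0.13 0 0.085"
}}

```text
clock: 12.3
eef_pos: [360.6, 237.4, 279.6]
tool_rot: [3.141, 0.0, -2.255]
force: [1.3, -0.5, -0.5]
width: 84.8
```

```bash
python3 m.py; python3 - <<'E'
from h import *
np.set_printoptions(precision=1,suppress=True)
from scipy.optimize import least_squares
for n in ('scene','top'):
    im=imaging.get_image(n); c=im['color'][80:290,170:480] if n=='scene' else im['color'][120:310,150:460]
    cv2.imwrite(f'pics/{n}10.png',cv2.resize(np.clip(c[:,:,::-1].astype(int)*2,0,255).astype(np.uint8),None,fx=2.5,fy=2.5,interpolation=2))
    f=200/np.tan(np.radians(im['vfov'])/2); E=np.array(im['extrinsics']); z=im['range_z']
    v,u=np.mgrid[0:400,0:640]
    P=np.stack([(u-im['cx'])/f*z,(v-im['cy'])/f*z,z],-1)@E[:3,:3].T+E[:3,3]
    for nm,c0 in (('round',[517,109,170]),('square',[581,-150,121])):
        S=P[(np.linalg.norm(P-c0,axis=-1)<28)&(im['color'].sum(-1)<60)&(z>0)]
        if len(S)>20:
            r=least_squares(lambda p:np.linalg.norm(S-p,axis=1)-13,c0,loss='soft_l1');print(n,nm,r.x,len(S),abs(r.fun).mean())
    m=(np.hypot(P[...,0]-575,P[...,1]-158)<95)&(z>0)
    Q=P[m]; r=np.hypot(Q[:,0]-575,Q[:,1]-158); a=np.degrees(np.arctan2(Q[:,1]-158,Q[:,0]-575))%360
    k=(Q[:,2]>97)&(Q[:,2]<106)&(r>30)&(r<65); print('arm az',np.median(a[k]),k.sum())
E
```

```text
12.3 [360.59358231 237.42103394 279.60687439] [-0.44752958 -1.3042126   0.48462405] [ 0.00445262 -0.00065796 -0.01346265] 84.79278412353732 [ 1.79984590e+02  2.04375295e-02 -1.29186890e+02] [-0.28352673  0.27716213 -0.46011266  2.01481045  0.15749315  0.88300213
  1.62887169]
228.64341796548834 159.67421961798948
scene round [515.1 113.7 170.3] 132 0.9787744909087208
scene square [ 605.  -147.9  136.5] 132 2.9051797520924687
arm az 219.74079704715209 114
top round [515.8 111.7 170.7] 183 0.7464609712598805
top square [ 588.4 -152.9  126.6] 149 0.825752698287154
arm az 217.36191711169187 78
```

View pics/top10.png

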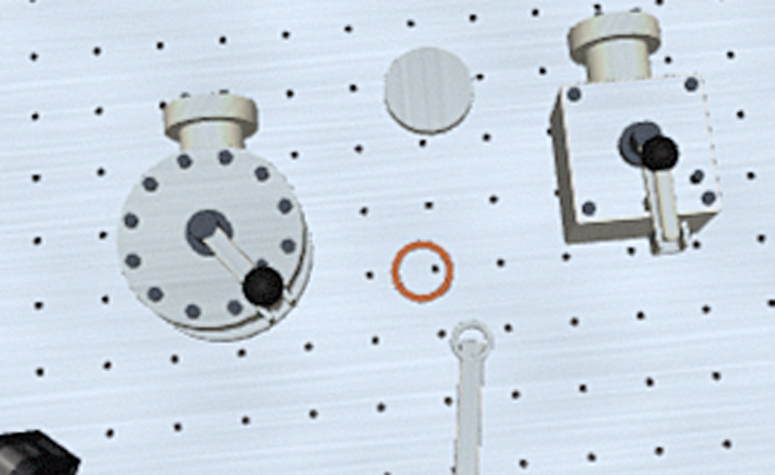

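View pics/scene10.png

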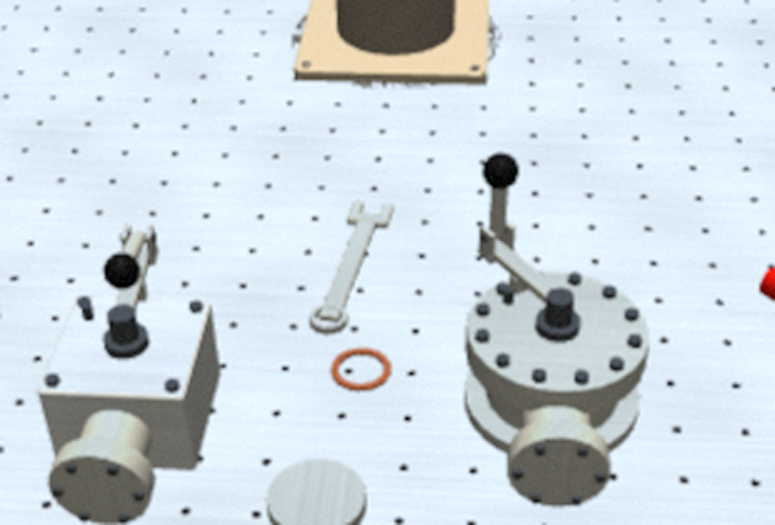

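```bash
python3 - <<'E'
from h import *
np.set_printoptions(precision=1,suppress=True)
im=imaging.get_image('top')
f=200/np.tan(np.radians(im['vfov'])/2); E=np.array(im['extrinsics']); z=im['range_z']
v,u=np.mgrid[0:400,0:640]
P=np.stack([(u-im['cx'])/f*z,(v-im['cy'])/f*z,z],-1)@E[:3,:3].T+E[:3,3]
m=(abs(P[...,0]-590)<90)&(abs(P[...,1]+145)<75)&(z>0)
Q=P[m]; T=Q[abs(Q[:,2]-75)<3][:,:2].astype(np.float32)
print('square',cv2.minAreaRect(T))
c=np.array(cv2.minAreaRect(T)[0])
post=px2w(im,429.2,190.8,zw=87)[:2]; piv=px2w(im,150+668/2.5,120+240/2.5,zw=120)[:2]
sp=px2w(im,150+641/2.5,120+143/2.5,zw=103)[:2]
print(c,sp,post,piv)
for q in (post,piv): d=q-c; print(np.hypot(*d),np.degrees(np.arctan2(d[1],d[0]))%360)
# round post now & ball
for uu,vv,zz in ((255,226,87),(150+262/2.5,120+286/2.5,170)):
    d=px2w(im,uu,vv,zw=zz)[:2]-[575,157.5]; print('round',np.hypot(*d),np.degrees(np.arctan2(d[1],d[0]))%360)
E
```

```text
square ((609.608154296875, -151.8937225341797), (104.7781982421875, 104.43836212158203), 89.38026428222656)
[ 609.6 -151.9] [ 604.3 -147.1] [ 580.5 -186.9] [ 531.3 -151.7]
45.5091603922453 230.22786454458534
78.33379147943802 179.87612519843836
round 46.81457910640264 232.6361134720658
round 74.05943246880217 217.41936965258023
```

```bash
python3 -c "
from cell import ctrl
print(ctrl.read_state()['clock']); print(ctrl.finish_job())"
```

```text
12.45
the job is handed in; nothing more can be done
None
```

I opened the round valve and handed the job in at 12.45 s. No verdict came back, so the result rests on my own checks.

**What I did:** I gripped the ball, folded the grip upright along its arc, and cranked counter-clockwise until it pushed back hard. Then I eased off, let go, and moved the arm up and clear.

**Last checks:**
- **Grip:** the ball sits 170.5 mm above the table and about 75 mm from the spindle axis, so it is upright.
- **Stop:** the arm ended about 60° from where it began. The wrist felt about 29 N along the turn there, against the 4 N that normally turns it. The arm lagged about 15 mm behind its command, and the tab shows against the post.
- **Square valve:** its ball is at the same place in the top picture as at the start, within about half a pixel.
- **Robot:** it touches nothing; the wrist force is about 1.5 N.

**One disagreement:** a 60° turn is only about 1.05 rad, short of the 1.3 rad from shut to stop. I put this down to the crank starting slightly open, at about 0.2 rad. The angle to the post where the arm stopped fits that, and the square valve's arm also stands partway, but I could not read the joint angle directly.

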